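# Bolt the yellow sample case shut

## Task

The yellow sample case is packed and waiting for collection. Slide the bolt on its lid all the way home, so that its tip goes right through the keeper, then let go. Leave the blue case unbolted.

Things in the scene. Friction and masses are not known exactly. Their poses are not given: they have to be found in the camera images.
- yellow_knob (a point): Centre of the red upright knob, a cylinder 16 mm across and 36 mm tall, of the barrel bolt on the yellow case (140x190 mm, white lid with yellow band, shut; it stays put). Moves with the bolt. +y is level, along the slide to the keeper; z up. Steel guide straps ahead of and behind the knob reach up to 18 mm below this point: above them its sides are clear. Lid top 38 mm below.
- yellow_keeper (a point): Centre of the opening of the yellow case's keeper, a fixed steel arch on the rim beside the lid, 10 mm deep along the slide, 24 mm wide, 28 mm lower than the knob's centre. +y is the way the bolt slides to lock. The keeper lies 88 mm along +y from the knob's centre with the bolt drawn right back, 48 mm with it fully home.
- yellow_bolt (a joint): Travel of the yellow case's bolt, m: 0 drawn right back, 0.040 fully home against its stop. The rod's tip reaches the keeper at 0.014 and its far face at 0.024. It slides with about 4 N of friction and stays where it is left; no spring.
- blue_bolt (a joint): Travel of the like bolt with a red knob on the blue case (same size, blue body, blue band on its white lid), m: 0 drawn right back, 0.040 fully home. To be left as it is. Behind both cases a tall upright panel closes the worktop off, 0.67 m ahead of the robot's base axis (world x = 0.67): keep the wrist clear of it.

How it is judged:
At the end, for the whole second after the job is handed in: The yellow case's bolt rests at more than 28 mm of its 40 mm travel, its tip at least 4 mm out beyond the far side of the keeper, and the blue case's bolt is still drawn back (under 16 mm) (value of joint yellow_bolt above 0.028 m and velocity of joint yellow_bolt between -0.005 and 0.005 m/s and value of joint blue_bolt below 0.016 m); the robot touches nothing.
It fails at once if the blue case's bolt is pushed towards its keeper (value of joint blue_bolt above 0.016 m).
It also fails if it takes over 32 s, if anything falls off the work surface, if the arm or the gripper's body presses on something with over 40 N, if the wrist force passes 120 N, or if a joint passes its speed limit or range.

## Robot

A 6-joint arm with a two-finger parallel gripper is mounted at the origin on the work surface; the furniture and walls round the work are solid. World frame = base frame: x ahead of the robot, y to its left, z up, the work surface at z = 0. Lengths are in m, angles in rad, forces in N, time in s.
With the tool pointing down it reaches from about 0.375 to 0.9 m from the base axis. Payload 3.1 kg.
Tool frame: the origin (TCP) lies at the very end of the fingers, on their centre line; the grasp point (between the pads) lies 19 mm behind it; y points along the fingers, x is the direction in which the jaws open and shut, and the axes are right-handed (so a half turn about y gives the same grasp; the last joint's range is limited). The gripper opens to 85 mm and grips with 20 to 120 N. Pads are 22 mm wide; open, the fingers measure 114 mm over their backs; the gripper's body (76 mm by 85 mm) begins 54 mm behind the grasp point. The pads swing forward as they close: fully open they stand 13 mm farther back than shut.
Start: joints at [-1.371, 0.527, 1.433, -0, 1.181, -0.178], TCP at [0.231, -0.581, 0.231] pointing down, gripper open.
Joint ranges: [-3.08, 3.08], [-0.75, 2.2], [0.22, 2.44], [-1.43, 4.57], [0, 2.65], [-2.85, 2.85]. Speed limits (rad/s): [2.79, 2.79, 3.14, 3.14, 3.14, 3.14].

## Interface

Orientations are given as a unit quaternion [x, y, z, w].
In Python, from rig import state, get_image, order gives the robot as it stands.
- The arm moves only by the shell command python3 -m creep 'ROWS' [OPENING] [FORCE]. ROWS is JSON, a list of rows, each a list of 4 numbers: the shift along the tool's x, y, z in m, then the turn about the tool's y in degrees. A call has 1 to 12 rows; each row is the pose to reach, as a shift and turn from the pose commanded when the call began, along the tool's axes at that moment; what a row does not reach only later rows make up. A row lasts 1/12 s, in which the tool goes at most 41.7 mm and 7.16 degrees, less where a joint would pass 70% of its speed; a pose out of reach is approached as far as the arm can. A call with a gripper value outside its range is refused whole. OPENING is the opening, from -1 (shut) to 1 (fully open), so that 0 is half open, set as the call begins (- or left out, the last holds). The fingers move at their own pace and stop on an object; FORCE is the grip in N (left out, the last holds). Time passes only in rows, so rows that repeat a pose let the fingers close. It gives the time, the measured TCP pose, the force and the opening at its end, in the units of the state.
- state(): the state, without advancing time (a new reading comes with each control period).
- get_image(name): name is "side" or "top"; returns a dict with "img" (480x640x3 uint8, red, green, blue), "range_z" (480x640 float32, m along the optical axis (not along the pixel's ray), 0 where there is no reading), "K" (3x3 intrinsics, pixels), "k1" (the pictures are not rectified: a ray, as slopes to the right and down, at radius r is drawn at 1 + k1 r^2 times it, then the intrinsics apply), "world_from_camera" (4x4, takes a point from camera to world coordinates). Camera axes: x right, y down, z forward; pixel columns grow to the right and rows downward; lengths in m; the calibration is good to about 2 mm. A picture is of the moment at which its call begins.
- order.job_done(): hands the job in, once; it reports no verdict.
The state is a dict: "time_s": time; "joint_pos": joint angles; "qd": joint speeds; "tau": joint torques, N m; "tool_pos": TCP position; "tcp_rot": TCP orientation; "wrist_force": force on the tool from outside, world axes, zero at the start; "moment": the same for the moment, N m; "grip_width": finger opening in m.
Only numpy, scipy, OpenCV 4.12 (cv2) and the standard library are available. Lean on these libraries where they do the work, as an engineer would, in place of code of your own. Each camera call takes 0.05 s, during which the arm holds its last target. There are 200 camera calls.

## Working session

There is one attempt and no reset: what is moved stays moved. The work goes in short steps, Python scripts to look and compute and a shell command to move; the robot and the scene stay as the last step left them, time stands still between calls to the robot, and variables do not carry over. Pictures are saved under pics/ and viewed, about 8 in all and at most 12, crops included, and the job is handed in when it is done.

```bash
mkdir -p pics
cat > h.py <<'E'
import numpy as np, cv2
from rig import state, get_image, order
from scipy.spatial.transform import Rotation as R
def snap(n,f):
    d=get_image(n); np.savez('/tmp/%s.npz'%n,**{k:np.asarray(v) for k,v in d.items()})
    cv2.imwrite('pics/'+f,d['img'][:,:,::-1]); return d
def load(n): return np.load('/tmp/%s.npz'%n)
def pix(d,u,v,z=None):
    K=d['K'];k1=float(d['k1'])
    p=cv2.undistortPoints(np.array([[[u,v]]],float),K,np.array([k1,0,0,0.]))[0,0]
    r=float(d['range_z'][int(round(v)),int(round(u))])
    T=d['world_from_camera']
    if z is None: return (T@[p[0]*r,p[1]*r,r,1])[:3]
    ray=T[:3,:3]@[p[0],p[1],1]; return T[:3,3]+ray*(z-T[2,3])/ray[2]
E
python3 - <<'E'
from h import *
for n in('top','side'):
    d=snap(n,n+'1.png'); print(n,d['K'].tolist() if hasattr(d['K'],'tolist') else d['K'],d['k1']); print(np.round(d['world_from_camera'],3))
s=state(); print(s)
print(R.from_quat(s['tcp_rot']).as_matrix().round(3))
E
```

```text
top [[481.21908832654464, 0.0, 327.12191433633603], [0.0, 481.21908832654464, 238.52746910951532], [0.0, 0.0, 1.0]] -0.10729095709904932
[[ 0.017 -0.997  0.069  0.419]
 [-1.    -0.018 -0.014 -0.041]
 [ 0.016 -0.069 -0.997  1.02 ]
 [ 0.     0.     0.     1.   ]]
side [[491.41292297213755, 0.0, 318.4869116746268], [0.0, 491.41292297213755, 241.07477533374544], [0.0, 0.0, 1.0]] -0.13439678477429923
[[ 0.999  0.024 -0.038  0.504]
 [ 0.045 -0.65   0.758 -0.732]
 [-0.007 -0.759 -0.651  0.667]
 [ 0.     0.     0.     1.   ]]
{'time_s': 0.1, 'joint_pos': array([-1.37148835e+00,  5.28373839e-01,  1.43376754e+00, -8.65574789e-06,
        1.18139344e+00, -1.78503850e-01]), 'qd': array([ 0.00040957, -0.00186819, -0.00204914,  0.0004567 , -0.00128978,
        0.00056955]), 'tau': array([ 5.62132991e-04, -4.43303454e+01, -1.78586823e+01, -2.72426423e-04,
        3.82189639e-03,  3.84579408e-06]), 'tool_pos': array([ 0.23044933, -0.58027717,  0.23043319]), 'tcp_rot': array([-0.58451926,  0.39770434, -0.39671925,  0.58547615]), 'wrist_force': array([-0.07092817, -0.53356773, -0.43314209]), 'moment': array([-0.00618808, -0.00127498,  0.01117707]), 'grip_width': 0.0848691967990395}
[[ 0.369 -0.     0.929]
 [-0.929  0.002  0.369]
 [-0.002 -1.     0.   ]]
```

View pics/top1.png

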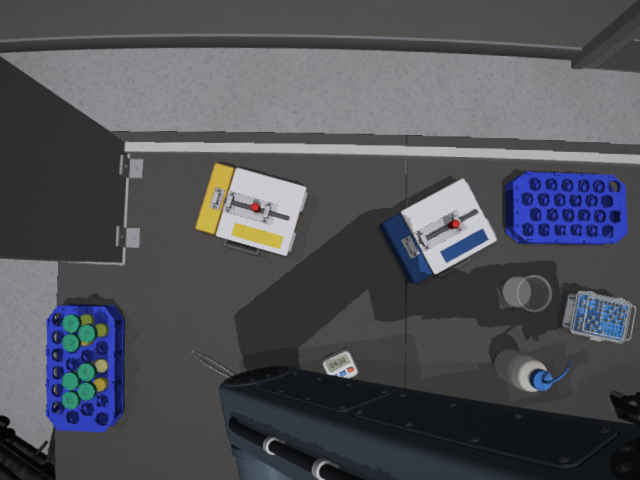

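View pics/side1.png

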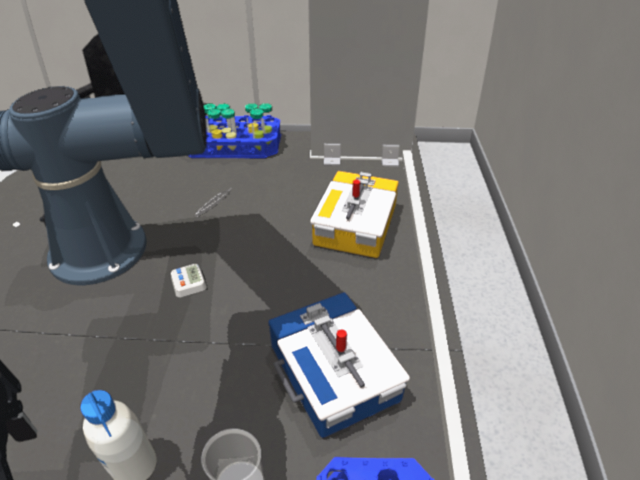

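The top view shows the yellow case's knob at about (255,207) and its keeper at about (216,198). The blue knob is at (455,224). I'll enlarge the yellow case and measure it.

Run:
```python
from h import *
t=load('top');s=load('side')
a=cv2.resize(t['img'][155:265,185:320,::-1],None,fx=5.5,fy=5.5,interpolation=cv2.INTER_CUBIC)
cv2.imwrite('pics/crop1.png',a)
for n,d,x0,y0,x1,y1 in(('top',t,190,160,310,260),('side',s,310,165,400,260)):
    im=d['img'].astype(int); m=(im[...,0]>130)&(im[...,1]<60)&(im[...,2]<60); m[:y0]=0;m[y1:]=0;m[:,:x0]=0;m[:,x1:]=0
    v,u=np.nonzero(m); P=np.array([pix(d,*q) for q in zip(u,v)])
    print(n,len(u),u.min(),u.max(),v.min(),v.max(),np.median(P,0).round(4),P.min(0).round(3),P.max(0).round(3))
    i=np.argsort(P[:,2])[-12:]; print('top of knob',P[i].mean(0).round(4))
for uv in((275,200),(230,225),(240,236),(280,236),(216,198),(222,185),(270,211),(285,216)): print(uv,pix(t,*uv).round(4))
```

```text
top 42 251 258 203 209 [0.5397 0.0837 0.1281] [0.534 0.077 0.125] [0.546 0.09  0.133]
top of knob [0.5403 0.0851 0.1305]
side 53 353 359 180 195 [0.5364 0.075  0.1202] [0.533 0.072 0.098] [0.544 0.083 0.13 ]
top of knob [0.5388 0.0771 0.1282]
(275, 200) [0.5602 0.0505 0.0721]
(230, 225) [0.5088 0.1387 0.0717]
(240, 236) [0.4871 0.1176 0.0749]
(280, 236) [0.4886 0.0388 0.0735]
(216, 198) [0.5594 0.1641 0.0917]
(222, 185) [0.5887 0.1574 0.072 ]
(270, 211) [0.5364 0.0586 0.0846]
(285, 216) [ 0.4195 -0.0406  1.0196]
```

View pics/crop1.png

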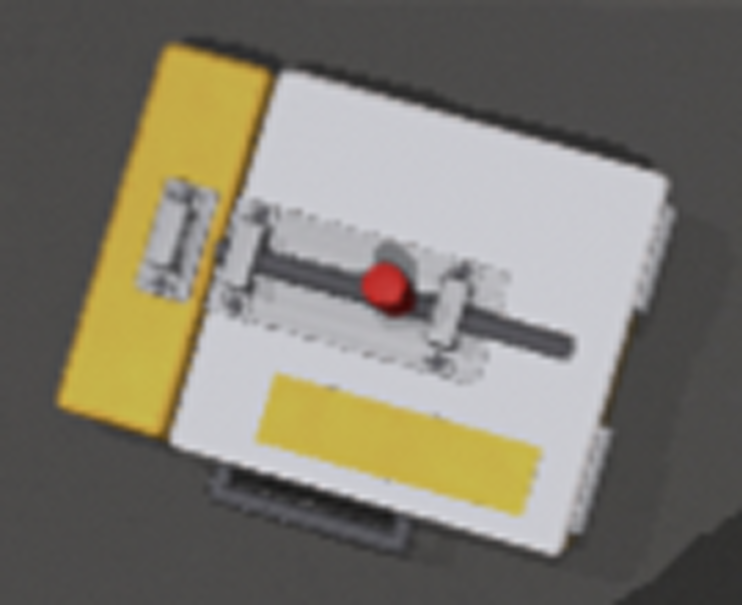

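The enlarged crop shows the yellow knob at (255,207), the keeper arch at (216.5,198.6), and the rod running from (233,203) to (288.5,218). Next I'll work out the slide direction and check the heights along the way.

Run:
```python
from h import *
t=load('top');s=state()
c=lambda u,v,z:pix(t,185+u/5.5,155+v/5.5,z)
g=lambda a,b:np.degrees(np.arctan2(*(a-b)[[1,0]]))
print('rod',g(c(265,265,.0835),c(570,347,.0835)),'lid',g(c(285,70,.073),c(668,178,.073)),g(c(172,443,.073),c(560,553,.073)))
print('keeper',c(173,240,.092),'knob top',c(383,283,.130))
A=s['tool_pos']; B=np.array([.540,.083,.23])
M=R.from_quat(s['tcp_rot']).as_matrix(); print('shift tool',M.T@(B-A))
# heights along the path
vv,uu=np.mgrid[0:480:3,0:640:3]; P=np.array([pix(t,u,v) for u,v in zip(uu.ravel(),vv.ravel())])
d=(B-A)[:2]/np.linalg.norm((B-A)[:2]); q=P[:,:2]-A[:2]; al=q@d; la=abs(q[:,0]*d[1]-q[:,1]*d[0])
for k in np.arange(-.1,.95,.1):
    m=(al>k)&(al<k+.1)&(la<.12); print(round(k,1),P[m,2].max().round(3) if m.any() else None)
```

```text
rod 75.88315171595548 lid 75.03683662092985 75.25866903176612
keeper [0.55807309 0.16308925 0.092     ] knob top [0.53880311 0.0826537  0.13      ]
shift tool [-0.50230587  0.00157337  0.53239529]
-0.1 0.087
0.0 0.346
0.1 0.201
0.2 0.093
0.3 0.787
0.4 0.754
0.5 1.02
0.6 0.09
0.7 0.131
0.8 0.094
0.9 0.033
```

```bash
python3 -m creep '[[0,-0.035,0,0],[0,-0.07,0,0],[-0.024,-0.07,0.025,2],[-0.048,-0.07,0.05,5],[-0.072,-0.07,0.076,9],[-0.096,-0.07,0.1,12],[-0.12,-0.07,0.127,16],[-0.144,-0.07,0.152,20],[-0.168,-0.07,0.178,24],[-0.192,-0.07,0.203,28],[-0.216,-0.07,0.23,32],[-0.24,-0.07,0.254,36]]' 1
python3 - <<'E'
from h import *
s=state(); M=R.from_quat(s['tcp_rot']).as_matrix(); print(M.round(3),s['joint_pos'].round(2),s['wrist_force'].round(1))
print('yaw',np.degrees(np.arctan2(M[1,0],M[0,0])),'to go',M.T@(np.array([.539,.083,.22])-s['tool_pos']))
E
```

```text
time_s: 1.1
tool_pos: [0.3785, -0.2622, 0.3011]
tcp_rot: [-0.432, 0.56, -0.559, 0.433]
wrist_force: [1.3, -0.5, 0.0]
grip_width: 0.0856
[[-0.251 -0.     0.968]
 [-0.968  0.001 -0.251]
 [-0.001 -1.    -0.   ]] [-0.85  0.21  1.74  0.    1.19  0.98] [ 1.3 -0.5  0. ]
yaw -104.56446684723015 to go [-0.37440125  0.08128191  0.06853761]
```

```bash
python3 -m creep '[[-0.034,0,0.006,0],[-0.068,0,0.012,0],[-0.102,0,0.019,0],[-0.136,0,0.025,0],[-0.17,0,0.031,0],[-0.204,0,0.037,0],[-0.238,0.01,0.044,0],[-0.272,0.03,0.05,0],[-0.306,0.05,0.056,0],[-0.34,0.07,0.062,0],[-0.374,0.081,0.068,0],[-0.374,0.081,0.068,0]]'
python3 - <<'E'
from h import *
s=state(); M=R.from_quat(s['tcp_rot']).as_matrix(); print(s['joint_pos'].round(2))
print('yaw',np.degrees(np.arctan2(M[1,0],M[0,0])),'to go',M.T@(np.array([.539,.083,.22])-s['tool_pos']))
d=snap('side','side2.png'); t=snap('top','top2.png')
cv2.imwrite('pics/side2c.png',cv2.resize(d['img'][60:260,280:460,::-1],None,fx=3,fy=3,interpolation=cv2.INTER_CUBIC))
E
```

```text
time_s: 2.1
tool_pos: [0.5368, 0.0863, 0.2173]
tcp_rot: [-0.435, 0.559, -0.556, 0.435]
wrist_force: [0.3, -0.5, 0.4]
grip_width: 0.0854
[-0.05  0.44  1.65  0.    1.06  1.77]
yaw -104.07517217464263 to go [ 0.0026942  -0.00269405  0.00293949]
```

View pics/side2c.png

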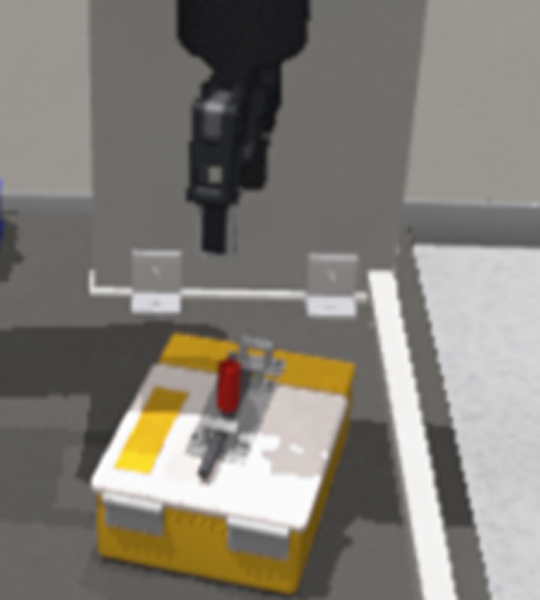

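The side crop shows the open jaws hanging above the red knob (crop pixel 229,385), lined up along the slide, with clear space around it. Now I'll descend.

```bash
python3 -m creep '[[0.001,0.02,0.002,0],[0.002,0.04,0.002,0],[0.002,0.06,0.002,0],[0.002,0.08,0.002,0],[0.002,0.095,0.002,0],[0.002,0.105,0.002,0],[0.002,0.113,0.002,0],[0.002,0.113,0.002,0]]'
python3 - <<'E'
from h import *
s=state(); M=R.from_quat(s['tcp_rot']).as_matrix()
print('to go',M.T@(np.array([.539,.083,.103])-s['tool_pos']))
d=snap('side','side3.png')
cv2.imwrite('pics/side3c.png',cv2.resize(d['img'][110:260,290:420,::-1],None,fx=4,fy=4,interpolation=cv2.INTER_CUBIC))
E
```

```text
time_s: 2.87
tool_pos: [0.5375, 0.078, 0.1065]
tcp_rot: [-0.434, 0.559, -0.558, 0.433]
wrist_force: [0.3, -0.1, 0.2]
grip_width: 0.0857
to go [-0.00520306  0.00347594  0.0002635 ]
```

View pics/side3c.png

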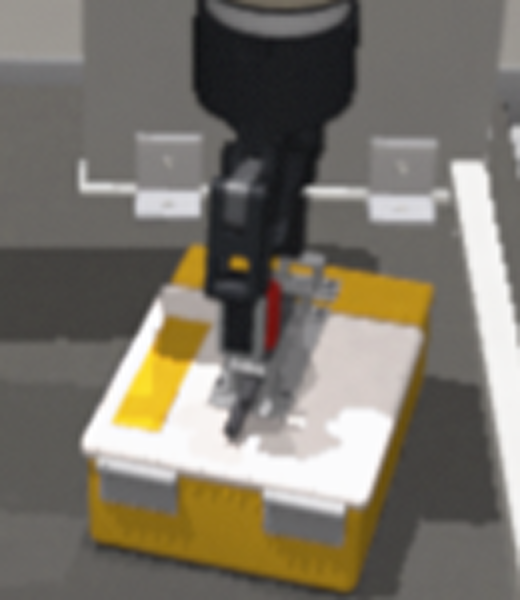

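The near finger covers the knob, and a red edge shows to its right at (275,315). That matches the slanted slide direction, so the knob lies between the pads. Next I'll centre up and close.

```bash
python3 -m creep '[[-0.004,0.002,0,0],[-0.004,0.002,0,0]]' && python3 -m creep '[[-0.004,0,0,0],[-0.004,0,0,0],[-0.004,0,0,0],[-0.004,0,0,0],[-0.004,0,0,0],[-0.004,0,0,0],[-0.004,0,0,0],[-0.004,0,0,0],[-0.004,0,0,0],[-0.004,0,0,0],[-0.004,0,0,0],[-0.004,0,0,0]]' -1 30
```

```text
time_s: 3.08
tool_pos: [0.5399, 0.0831, 0.1061]
tcp_rot: [0.433, -0.558, 0.559, -0.434]
wrist_force: [0.8, 0.1, 0.2]
grip_width: 0.0856
time_s: 4.08
tool_pos: [0.5401, 0.0863, 0.1056]
tcp_rot: [0.434, -0.558, 0.559, -0.434]
wrist_force: [-1.1, -3.3, 6.3]
grip_width: 0.0145
```

```bash
python3 -m creep '[[-0.003,0,0,0],[-0.006,0,0,0],[-0.009,0,0,0],[-0.012,0,0,0],[-0.015,0,0,0],[-0.018,0,0,0],[-0.021,0,0,0],[-0.024,0,0,0],[-0.026,0,0,0],[-0.028,0,0,0],[-0.028,0,0,0]]'
```

```text
time_s: 5.0
tool_pos: [0.5474, 0.1138, 0.1056]
tcp_rot: [0.434, -0.558, 0.559, -0.434]
wrist_force: [-1.4, -4.7, 4.5]
grip_width: 0.015
```

```bash
python3 -m creep '[[-0.001,0,0,0],[-0.002,0,0,0],[-0.003,0,0,0],[-0.004,0,0,0],[-0.004,0,0,0]]'; python3 -m creep '[[-0.001,0,0,0],[-0.002,0,0,0],[-0.003,0,0,0],[-0.003,0,0,0]]'
```

```text
time_s: 5.42
tool_pos: [0.5484, 0.1175, 0.1056]
tcp_rot: [0.434, -0.558, 0.559, -0.434]
wrist_force: [-1.2, -2.6, 4.9]
grip_width: 0.0151
time_s: 5.75
tool_pos: [0.5488, 0.1193, 0.1056]
tcp_rot: [0.434, -0.558, 0.559, -0.433]
wrist_force: [-2.1, -5.7, 6.2]
grip_width: 0.0148
```

```bash
python3 -m creep '[[-0.001,0,0,0],[-0.002,0,0,0],[-0.003,0,0,0],[-0.003,0,0,0]]';python3 -m creep '[[-0.001,0,0,0],[-0.002,0,0,0],[-0.003,0,0,0],[-0.003,0,0,0]]'
```

```text
time_s: 6.08
tool_pos: [0.5489, 0.1195, 0.1056]
tcp_rot: [0.437, -0.557, 0.559, -0.432]
wrist_force: [-2.6, -16.5, 8.3]
grip_width: 0.0148
time_s: 6.42
tool_pos: [0.5488, 0.1197, 0.1056]
tcp_rot: [0.439, -0.555, 0.56, -0.431]
wrist_force: [-5.0, -25.8, 9.0]
grip_width: 0.0149
```

The force rises while the knob stays put, so the bolt is at its stop. I'll ease the push, open the jaws and lift.

```bash
python3 -m creep '[[0.002,0,0,0],[0.004,0,0,0],[0.006,0,0,0],[0.006,0,0,0]]'; python3 -m creep '[[0,0,0,0],[0,0,0,0],[0,0,0,0],[0,0,0,0],[0,0,0,0],[0,0,0,0],[0,0,0,0],[0,0,0,0]]' 0.3; python3 -m creep '[[0,-0.02,0,0],[0,-0.04,0,0],[0,-0.06,0,0],[0,-0.08,0,0],[0,-0.11,0,0],[0,-0.14,0,0],[0,-0.14,0,0],[0,-0.14,0,0]]'
python3 - <<'E'
from h import *
d=snap('side','side4.png'); t=snap('top','top4.png')
cv2.imwrite('pics/side4c.png',cv2.resize(d['img'][110:260,290:420,::-1],None,fx=4,fy=4,interpolation=cv2.INTER_CUBIC))
im=d['img'].astype(int); m=(im[...,0]>130)&(im[...,1]<60)&(im[...,2]<60); m[:165]=0;m[260:]=0;m[:,:310]=0;m[:,400:]=0
v,u=np.nonzero(m); P=np.array([pix(d,*q) for q in zip(u,v)]); print(len(u),np.median(P,0).round(4),P.max(0).round(4),'before [0.5364 0.075 0.1202]')
E
```

```text
time_s: 6.75
tool_pos: [0.5488, 0.1193, 0.1056]
tcp_rot: [0.434, -0.558, 0.559, -0.433]
wrist_force: [-1.0, -6.1, 4.9]
grip_width: 0.0149
time_s: 7.42
tool_pos: [0.5488, 0.1207, 0.1053]
tcp_rot: [-0.434, 0.559, -0.558, 0.434]
wrist_force: [0.3, -0.2, -0.3]
grip_width: 0.0554
time_s: 8.08
tool_pos: [0.55, 0.1207, 0.2474]
tcp_rot: [0.432, -0.558, 0.56, -0.435]
wrist_force: [-0.9, 0.9, 0.1]
grip_width: 0.0555
  return _methods._mean(a, axis=axis, dtype=dtype,
  ret = ret.dtype.type(ret / rcount)
Traceback (most recent call last):
ValueError: zero-size array to reduction operation maximum which has no identity
```

View pics/side4c.png

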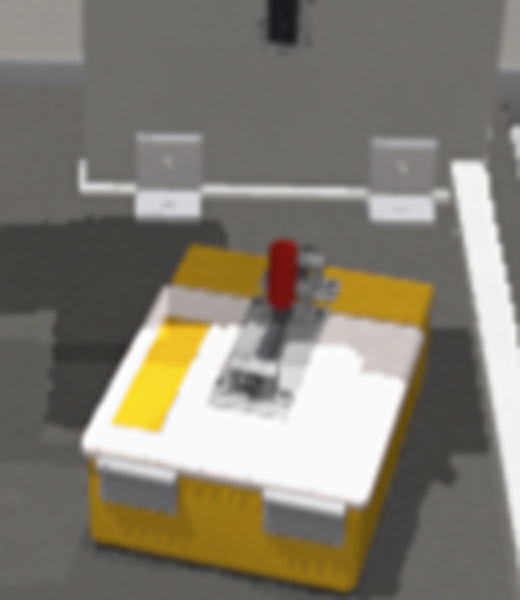

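The red knob (283,275) now stands right behind the front strap, and the rod's tail no longer sticks out past the rear strap. I'll check this with numbers.

Run:
```python
from h import *
d=load('side'); im=d['img'].astype(int); m=(im[...,0]>im[...,1]*2.5)&(im[...,0]>90)&(im[...,2]<70)&(im[...,1]<60); m[:165]=0;m[200:]=0;m[:,:345]=0;m[:,375:]=0
v,u=np.nonzero(m); P=np.array([pix(d,*q) for q in zip(u,v)])
print(len(u),np.median(P,0).round(4),P.max(0).round(4),'before [0.5364 0.075 0.1202]; moved',np.linalg.norm(np.median(P,0)[:2]-[.5364,.075]))
t=load('top');b=t['img'].astype(int)
m=(b[...,0]>130)&(b[...,1]<60)&(b[...,2]<60); m[:,:430]=0;m[:190]=0;m[250:]=0;v,u=np.nonzero(m);print('blue knob px',u.mean() if len(u) else None,v.mean() if len(v) else None)
cv2.imwrite('pics/top4c.png',t['img'][100:320,150:530,::-1])
print(state()['wrist_force'].round(2))
```

```text
98 [0.5477 0.1122 0.1146] [0.5538 0.1236 0.6668] before [0.5364 0.075 0.1202]; moved 0.03883961071764936
blue knob px 455.4375 223.21875
[-0.44 -0.02 -0.59]
```

View pics/top4c.png

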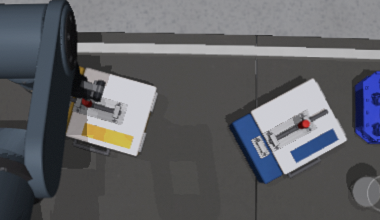

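In the top view, the blue knob is at (305,124) in the crop, full-image (455,223), so it hasn't moved. The yellow knob moved about 39 mm, up to its stop. The gripper is well clear, so I'll hand in.

```bash
python3 -c "
from rig import order
print(order.job_done())"
```

```text
the job is handed in; nothing more can be done
None
```

The yellow bolt is home against its stop and the job is handed in; handing in gives no verdict. I gripped the yellow knob with the jaws along the slide, pushed it until it stopped, then let go and lifted about 14 cm clear.

- **Bolt travel:** The camera shows the knob moved about 39 mm of its 40 mm travel. The arm's own reading was about 34 mm after gripping. Closing the jaws had already nudged the bolt a few millimetres, which covers most of the gap. Both figures are above the 28 mm needed.
- **At the stop:** The wrist force rose to about 26 N with no further movement, well under the 120 N limit. The last side picture shows the knob up against the front strap.
- **After release:** The wrist force read close to zero, so the robot is touching nothing. I did not view the tip in the keeper close up; that it is through follows from the travel.
- **Blue case:** Its knob is at the same place in the picture as at the start, so that bolt was not moved.
- **Failed check:** My first measurement of the final knob position found no pixels because the colour threshold was too strict. I loosened it and measured again.

The arm finished at about 8 s of the 32 s allowed.

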